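Press the tin dispenser's ejector and trap the popped tin

TASK

Press the key of the tin dispenser all the way down with one finger and let the other finger, waiting in the channel ahead of the tin, stop the brad tin when the spring pops it past the gate, before it slides away. Do not grasp, tip or lift the tin, and leave the other things on the bench alone. Finish while holding: the key kept fully down by the one finger, and the tin trapped, at rest on the channel floor, between the sprung pusher and the other finger.

Things in the scene. Friction and masses are not known exactly. Their poses are not given: they have to be found in the camera images.
- dispenser: Tin dispenser fixed to the bench: pale wooden base with a level channel along its x. Origin on the bench top under the channel's centre line; -x points out of the open end (roughly to the robot), +y to the key, z up. Base x -110 to +125, y -37 to +37 mm; a wing under the key to y = +73 mm. Steel channel floor 12 mm above the bench. At the rear a spring barrel, 37 mm high.
- pusher (a point): Middle of the front face of the sprung pusher plate (36 mm wide, 15 to 36 mm above the bench) behind the tin. It moves with the plate, which presses the tin to -x against the gate with about 2 N (1.1 N at full stroke). With the gate down it drives the tin on, at most 45 mm; after that the tin slides away freely at up to 1 m/s.
- eject_key (a joint): Travel of the ejector key, m: 0 up, 0.008 fully down; springs back up when let go. About 2 N to start, 5.2 N to bottom. The gate (tooth across the channel, 40 wide, 5 thick, 6 mm above the floor, just in front of the tin) is one piece with the key: it is below the floor, freeing the tin, from about 0.006 on, and rises again, under the tin, if the key is let go.
- key_top (a point): Centre of the key's upper face; moves with the key. A ribbed steel plate, 40 mm along the dispenser's x by 28 mm along y, beside the channel at x = -42, y = +54 mm in the dispenser's frame; face 29 mm above the bench when up, 21 mm when down. A second fingertip level with the tip on the pressed key is then 9 mm above the channel floor.
- gate_front (a point): Fixed point on the channel's centre line, at floor height, at the gate's front face (x = -14.7 mm in the dispenser's frame). The channel from here to -x is clear, 59 mm wide, between rails 5 mm thick and 5 mm above the floor (taller, 14 mm, beside the tin). To trap the tin, the side of the finger facing it must be 5 to 35 mm ahead of this point.
- tin_mid (a point): Centre (half-way up) of the brad tin: round, loose, green lid, white body, 57 mm across, 28 mm high, about 70 g, standing in the channel (middle 26 mm above the bench, about x = +18 mm in the dispenser's frame), its front edge at the gate.
- blue_clip: Bystander (sizes in mm): blue spring clip, 19x60x30, lying beside the dispenser on the side away from the key. Origin at the centre of its underside.
- sanding_block: Bystander (sizes in mm): brown sanding block, 40x70x26, lying on the key's side, 32 or more from the key. Origin at the centre of its underside.
- glue_bottle: Bystander (sizes in mm): cream glue bottle with a red tip, 56 across, 168 high, behind left or right of the dispenser. Origin at the centre of its underside.
- grey_bottle: Bystander (sizes in mm): grey bottle with a white cap, 56 across, 106 high, behind left or right. Origin at the centre of its underside.
- wedge: Bystander (sizes in mm): thin wooden wedge, 22x90x12, lying on the left. Origin at the centre of its underside.
- dark_jar: Bystander (sizes in mm): dark jar with a black lid, 56 across, 100 high, on the right. Origin at the centre of its underside.
Things that resemble listed ones, but are neither listed nor needed, are in the scene too. Leave any purple or red look-alike of the part that bears tin_mid alone.

How it is judged:
By the outcome, as a careful person would: the job done as asked, in the order asked, and still so for the second after the job is handed in, while the arm keeps its last pose, push and grip.
It also fails if it takes over 32 s, if anything falls off the work surface, if the arm or the gripper's body presses on something with over 40 N, if the wrist force passes 120 N, or if a joint passes its speed limit or range.

ROBOT

A 6-joint arm with a two-finger parallel gripper is mounted at the origin on a cart in front of the work surface, level with it; the furniture and walls round the work are solid. World frame = base frame: x ahead of the robot, y to its left, z up, the work surface at z = 0. Lengths are in mm, angles in rad, forces in N, time in s.
With the tool pointing down it reaches from about 400 to 925 mm from the base axis. Payload 12.5 kg.
Tool frame: the origin (TCP) lies at the centre of the arm's flange, where the gripper is bolted on; the fingertips stand 190 mm ahead of it and the grasp point (between the pads) lies 171 mm ahead of it; z points along the fingers, y is the line along which they close (so a half turn about z gives the same grasp; the last joint's range is limited). The gripper opens to 95 mm and grips with 3 to 60 N. Pads are 20 mm wide; open, the fingers measure 119 mm over their backs; the gripper's body (75 mm by 180 mm) begins 59 mm behind the grasp point.
Start: joints at [1.082, 0.491, 1.559, -0, 1.092, -0.106], TCP at [233.426, 579.773, 404.761] pointing down, gripper open.
Joint ranges: [-3.1, 3.1], [-0.84, 2.19], [0.05, 2.79], [-1.13, 4.28], [0.06, 2.93], [-2.69, 2.69]. Speed limits (rad/s): [2.22, 2.22, 2.79, 3.14, 3.14, 3.14].

INTERFACE

Orientations are given as [roll, pitch, yaw] about the fixed x, y, z axes, in that order (R = Rz(yaw) Ry(pitch) Rx(roll)).
In Python, from cell import env, read_camera, search_frame, cut_out gives the robot as it stands. The module is installed in compiled form; this text tells all that it offers.
- The arm moves only by the tool move_arm, never from a script. Its argument "commands" is a list of rows, each a list of 3 entries, a list of its own where there are three numbers: the shift along the world's x, y, z normalised to -1 to 1, where 1 is 0.03 m, then the turn about the world's z normalised to -1 to 1, where 1 is 0.08 rad, then the opening, from -1 (shut) to 1 (fully open), so that 0 is half open. A call has 1 to 20 rows; each row shifts and turns the commanded pose from where the row before left it; what a row does not reach is not made up. A row lasts 1/12 s, in which the tool goes at most 41.7 mm and 7.16 degrees, less where a joint would pass 70% of its speed; a pose out of reach is approached as far as the arm can. A call with a number of a shift or a turn outside -1 to 1 is refused whole. A call with a gripper value outside its range is refused whole. The fingers move at their own pace and stop on an object; the grip force is fixed at half the most. Time passes only in rows, so rows that do not move let the fingers close. It gives the time, the measured TCP pose, the force, the opening and the grip force at its end, in the units of the state.
- env.state(): the state, without advancing time (a new reading comes with each control period).
- read_camera(name): name is "scene" or "top" or "wrist"; returns a dict with "image" (480x640x3 uint8, red, green, blue), "fx", "fy", "cx", "cy" (pixels), "rvec" (rotation vector, rad) and "tvec" (3), from world to camera coordinates, as OpenCV has them. Camera axes: x right, y down, z forward; pixel columns grow to the right and rows downward; lengths in mm; the calibration is good to about 2 mm. A picture is of the moment at which its call begins. There is no depth.
- env.job_done(): hands the job in; it is judged then, once.
Trained networks look in a picture, given as the dict that the camera call returned (one of the last four; its "shot" number tells which), for a name from the list of things; names that differ only in an ending like _2 or _b are one class to them, and where a whole thing is asked for, a point or a joint stands for the part that bears it (a point fixed in the world has none). Each returns a list of dicts, best first, with "confidence" (0 to 1); they miss things now and then, are a little off and sometimes report something else, mostly with a low value. They report only what shows in the picture. A call takes as long as a camera call. They do not tell look-alikes from the thing itself.
- search_frame(thing, picture): "at" ([column, row] in pixels, amid what is visible of it).
- cut_out(thing, picture): "region" (480x640 bool, what is visible of it) and "at" ([column, row] in pixels, amid what is visible of it).
The state is a dict: "t": time; "joints": joint angles; "qvel": joint speeds; "tau": joint torques, N m; "eef_pos": TCP position; "tcp_rot": TCP orientation; "ft_force": force on the tool from outside, world axes, zero at the start; "moment": the same for the moment, N m; "opening": opening from 0.0 (shut) to 1.0 (fully open); "grip_force": force on a finger pad.
Only numpy, scipy, OpenCV 4.12 (cv2) and the standard library are available. Lean on these libraries where they do the work, as an engineer would, in place of code of your own. Each camera call takes 0.05 s, during which the arm holds its last target. There are 200 camera calls.

## Working session

There is one attempt and no reset: what is moved stays moved. The work goes in short steps, Python scripts to look and compute and a tool call to move; the robot and the scene stay as the last step left them, time stands still between calls to the robot, and variables do not carry over. Pictures are saved under pics/ and viewed, at most 10 in all, crops included, and the job is handed in when it is done.

Besides the shell and the picture viewer there is one more tool, called as name(argument=value, ...), one argument or row to a line, values as JSON. move_arm: Moves the arm, as the interface text tells. Its arguments: {"type":"object","properties":{"commands":{"type":"array","items":{"type":"array"}}},"required":["commands"]}

```bash
mkdir -p pics
cat > h.py <<'E'
import numpy as np, cv2
from cell import env, read_camera, search_frame, cut_out
def ray(p,uv):
    R,_=cv2.Rodrigues(np.array(p["rvec"],float)); t=np.array(p["tvec"],float).reshape(3)
    d=R.T@np.array([(uv[0]-p["cx"])/p["fx"],(uv[1]-p["cy"])/p["fy"],1]); return -R.T@t,d
def at_z(p,uv,z):
    c,d=ray(p,uv); return (c+d*(z-c[2])/d[2])[:2]
def proj(p,X):
    return cv2.projectPoints(np.array(X,float).reshape(-1,3),np.array(p["rvec"],float),np.array(p["tvec"],float),np.array([[p["fx"],0,p["cx"]],[0,p["fy"],p["cy"]],[0,0,1]],float),None)[0][:,0]
def save(p,n): cv2.imwrite("pics/"+n,p["image"][:,:,::-1])
E
python3 - <<'E'
from h import *
Z=dict(dispenser=12,tin_mid=40,key_top=29,pusher=36,blue_clip=30,sanding_block=26,glue_bottle=168,grey_bottle=106,dark_jar=100,wedge=12)
for n in("top","scene"):
    p=read_camera(n); save(p,n+".png")
    for k,z in Z.items():
        for r in search_frame(k,p)[:3]: print(n,k,np.round(r["at"]),round(r["confidence"],2),np.round(at_z(p,r["at"],z)))
s=env.state(); print(s["t"],s["eef_pos"],s["tcp_rot"],s["opening"],s["ft_force"])
E
```

```text
top dispenser [352. 271.] 0.88 [ 498. -113.]
top tin_mid [271. 277.] 0.98 [478.  34.]
top tin_mid [361. 256.] 0.92 [ 522. -126.]
top tin_mid [247. 239.] 0.66 [545.  83.]
top key_top [322. 271.] 0.8 [493. -56.]
top pusher [371. 237.] 0.52 [ 558. -145.]
top blue_clip [400. 289.] 0.73 [ 466. -197.]
top sanding_block [303. 225.] 0.82 [579. -17.]
top glue_bottle [181. 177.] 0.94 [615. 172.]
top grey_bottle [446. 206.] 0.76 [ 601. -265.]
top dark_jar [464. 307.] 0.56 [ 431. -293.]
top dark_jar [324. 275.] 0.33 [476. -60.]
top wedge [176. 300.] 0.68 [434. 209.]
top wedge [182. 177.] 0.15 [671. 221.]
scene dispenser [354. 269.] 0.55 [479. -96.]
scene dispenser [201. 362.] 0.48 [427. 210.]
scene tin_mid [243. 276.] 0.94 [536.  93.]
scene tin_mid [286. 291.] 0.62 [470.  42.]
scene key_top [332. 266.] 0.77 [492. -56.]
scene key_top [396. 180.] 0.59 [ 646. -300.]
scene blue_clip [406. 257.] 0.9 [ 445. -183.]
scene sanding_block [290. 248.] 0.58 [571. -13.]
scene glue_bottle [152. 245.] 0.92 [540. 215.]
scene grey_bottle [396. 177.] 0.58 [ 569. -238.]
scene dark_jar [463. 229.] 0.92 [ 400. -257.]
scene wedge [204. 366.] 0.63 [417. 207.]
1.1 [233.42670125 579.77436303 404.72966276] [3.14157496e+00 3.48256645e-05 2.75880976e+00] 1.003307404494506 [-0.21544843  0.04863052 -0.34153143]
```

View pics/top.png

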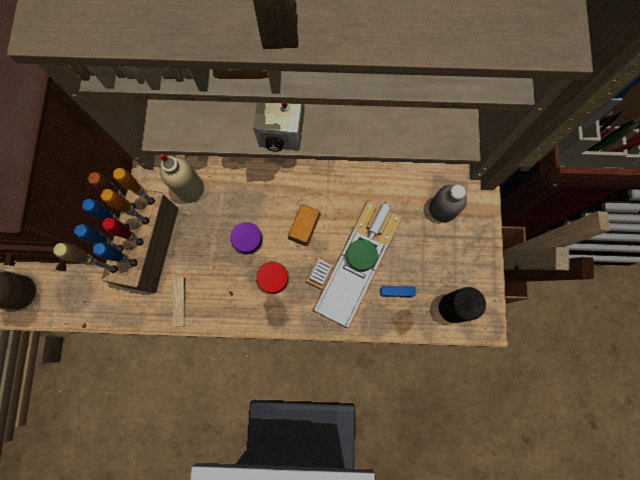

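View pics/scene.png

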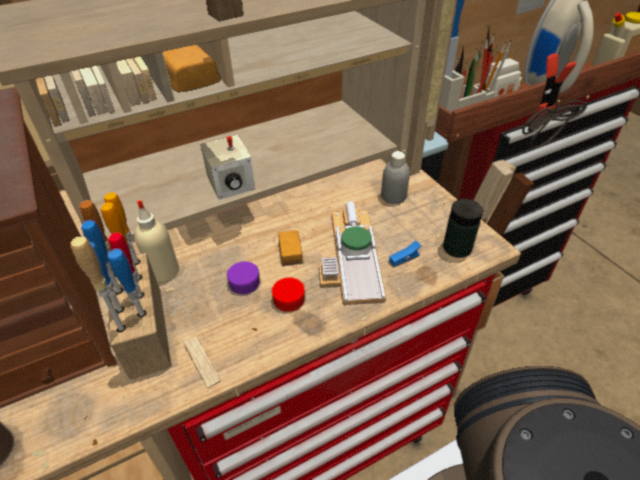

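The top view shows the green tin at (361,256), with the key to its lower left at (320,272) and the channel opening down-left to about (335,320). The purple and red tins at (247,238) and (272,277) are look-alikes. The dispenser yaw is about -0.44 rad, so the tool centre has to go to about (481,-80).

move_arm(
  commands=[
    [[0.34, -0.92, 0], -0.03, -0.11],
    [[0.34, -0.92, 0], -0.03, -0.11],
    [[0.34, -0.92, 0], -0.03, -0.11],
    [[0.34, -0.92, 0], -0.03, -0.11],
    [[0.34, -0.92, 0], -0.03, -0.11],
    [[0.34, -0.92, 0], -0.03, -0.11],
    [[0.34, -0.92, 0], -0.03, -0.11],
    [[0.34, -0.92, 0], -0.03, -0.11],
    [[0.34, -0.92, 0], -0.03, -0.11],
    [[0.34, -0.92, 0], -0.03, -0.11],
    [[0.34, -0.92, 0], -0.03, -0.11],
    [[0.34, -0.92, 0], -0.03, -0.11],
    [[0.34, -0.92, 0], -0.03, -0.11],
    [[0.34, -0.92, 0], -0.03, -0.11],
    [[0.34, -0.92, 0], -0.03, -0.11],
    [[0.34, -0.92, 0], -0.03, -0.11],
    [[0.34, -0.92, 0], -0.03, -0.11],
    [[0.34, -0.92, 0], -0.03, -0.11],
    [[0.34, -0.92, 0], -0.03, -0.11],
    [[0.34, -0.92, 0], -0.03, -0.11],
  ],
)

```text
t: 2.77
eef_pos: [437.6, 26.3, 405.0]
tcp_rot: [3.141, 0.001, 2.711]
ft_force: [0.2, 0.4, -0.2]
opening: 0.443
grip_force: 0.0
```

move_arm(
  commands=[
    [[0.34, -0.92, -0.5], -0.03, -0.11],
    [[0.34, -0.92, -0.5], -0.03, -0.11],
    [[0.34, -0.92, -0.5], -0.03, -0.11],
    [[0.2, -0.5, -0.5], -0.03, -0.11],
    [[0, 0, 0], 0, -0.11],
    [[0, 0, 0], 0, -0.11],
    [[0, 0, 0], 0, -0.11],
  ],
)

```text
t: 3.35
eef_pos: [473.8, -69.5, 345.3]
tcp_rot: [3.141, -0.0, 2.701]
ft_force: [-0.5, -0.5, 1.1]
opening: 0.446
grip_force: 0.0
```

Run:
```python
from h import *
p=read_camera("wrist"); save(p,"w1.png")
q=read_camera("top")
for n,pp in(("w",p),("top",q)):
  for k,z in dict(tin_mid=40,key_top=29,dispenser=12,pusher=36).items():
    for r in cut_out(k,pp)[:2]:
        m=r["region"].astype(np.uint8); c=max(cv2.findContours(m,0,2)[0],key=cv2.contourArea)
        rect=cv2.minAreaRect(c); box=[np.round(at_z(pp,b,z)).tolist() for b in cv2.boxPoints(rect)]
        print(n,k,round(r["confidence"],2),np.round(r["at"]),np.round(at_z(pp,r["at"],z)),m.sum(),"ctr",np.round(at_z(pp,rect[0],z)),box, np.round(cv2.boxPoints(rect)).tolist())
s=env.state(); print(s["t"],s["eef_pos"],s["tcp_rot"],s["opening"],s["ft_force"])
```

```text
w tin_mid 0.89 [447. 178.] [479.  28.] 5497 ctr [477.  28.] [[441.0, 12.0], [465.0, 62.0], [514.0, 45.0], [489.0, -8.0]] [[404.0, 136.0], [490.0, 136.0], [490.0, 215.0], [404.0, 215.0]]
w tin_mid 0.83 [280. 305.] [ 512. -114.] 1598 ctr [ 511. -108.] [[492.0, -117.0], [506.0, -88.0], [530.0, -99.0], [515.0, -129.0]] [[263.0, 283.0], [309.0, 283.0], [309.0, 317.0], [263.0, 317.0]]
w key_top 0.6 [341. 246.] [494. -56.] 2279 ctr [493. -54.] [[470.0, -59.0], [481.0, -34.0], [517.0, -50.0], [505.0, -75.0]] [[324.0, 217.0], [362.0, 217.0], [362.0, 270.0], [324.0, 270.0]]
w dispenser 0.69 [285. 233.] [471. -91.] 19171 ctr [473. -86.] [[395.0, -107.0], [440.0, -11.0], [559.0, -63.0], [510.0, -169.0]] [[219.0, 148.0], [366.0, 148.0], [366.0, 316.0], [219.0, 316.0]]
w pusher 0.81 [274. 367.] [ 557. -141.] 493 ctr [ 559. -141.] [[544.0, -155.0], [555.0, -121.0], [574.0, -128.0], [563.0, -162.0]] [[250.0, 360.0], [297.0, 355.0], [300.0, 378.0], [253.0, 384.0]]
top tin_mid 0.73 [240. 232.] [559.  96.] 165 ctr [560. 102.] [[542.0, 118.0], [585.0, 99.0], [577.0, 85.0], [535.0, 104.0]] [[227.0, 240.0], [239.0, 218.0], [247.0, 222.0], [235.0, 244.0]]
top pusher 0.25 [467. 306.] [ 439. -316.] 1290 ctr [ 441. -308.] [[462.0, -262.0], [479.0, -345.0], [421.0, -353.0], [404.0, -271.0]] [[436.0, 292.0], [482.0, 284.0], [488.0, 316.0], [442.0, 325.0]]
3.85 [473.98915834 -69.83786794 344.91556228] [3.14145881e+00 2.43333679e-04 2.70150265e+00] 0.4432382804101057 [ 0.14879228 -0.58350325 -0.28937984]
```

View pics/w1.png

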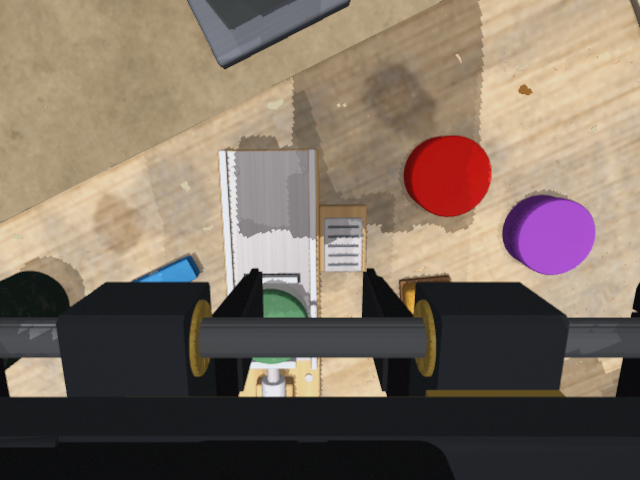

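The wrist view shows the channel running straight up the image: rails at x≈220 and 317, end at row 150, gate near (275,277). The key plate is at (324–362, 217–270), and the green tin sits behind the gate under the fingers. Next I compute the pose from those edges.

Run:
```python
from h import *
p=read_camera("wrist")
g=p["image"]
crop=cv2.resize(g[140:300,205:380],None,fx=4,fy=3.7,interpolation=cv2.INTER_CUBIC); crop=cv2.resize(g[140:290,205:380],(700,600),interpolation=cv2.INTER_CUBIC)
cv2.imwrite("pics/crop.png",crop[:,:,::-1])
for n,uv,z in[("L top",(220,152),17),("L low",(229,268),17),("R top",(317,152),17),("R low",(318.5,260),17),("gate",(275,275),18)]: print(n,np.round(at_z(p,uv,z),1))
def hyp(k,yaw):
    c,s=np.cos(yaw),np.sin(yaw);R=np.array([[c,-s],[s,c]]); o=np.array(k)-R@[-42,54]; return R,o
for yaw in(-.42,-.44,-.46):
    R,o=hyp((493.5,-55),yaw); f=lambda x,y,z: np.r_[R@[x,y]+o,z]
    print(yaw,o,"tin",(R@[18,0]+o).round(),"tool",(R@[-42,27]+o).round(1))
    print(np.round(proj(p,[f(-110,29.5,17),f(-30,29.5,17),f(-110,-29.5,17),f(-30,-29.5,17),f(-14.7,0,18),f(-62,40,29),f(-22,40,29),f(-62,68,29),f(-22,68,29)])).tolist())
```

```text
L top [ 397.9 -106.9]
L low [ 477.  -141.5]
R top [427.2 -44.6]
R low [500.2 -77.4]
gate [ 496.6 -112.2]
-0.42 [ 509.83067103 -121.43274181] tin [ 526. -129.] tool [482.5 -79.7]
[[307.0, 148.0], [309.0, 256.0], [224.0, 149.0], [231.0, 258.0], [271.0, 277.0], [323.0, 217.0], [324.0, 271.0], [363.0, 216.0], [362.0, 270.0]]
-0.44 [ 508.49883874 -121.74604735] tin [ 525. -129.] tool [482.  -79.4]
[[309.0, 147.0], [309.0, 255.0], [226.0, 147.0], [231.0, 255.0], [270.0, 275.0], [324.0, 217.0], [323.0, 271.0], [363.0, 217.0], [362.0, 271.0]]
-0.46 [ 507.16100712 -122.03265536] tin [ 523. -130.] tool [481.5 -79.2]
[[311.0, 146.0], [309.0, 255.0], [227.0, 144.0], [230.0, 253.0], [270.0, 274.0], [324.0, 216.0], [323.0, 270.0], [364.0, 217.0], [361.0, 271.0]]
```

View pics/crop.png

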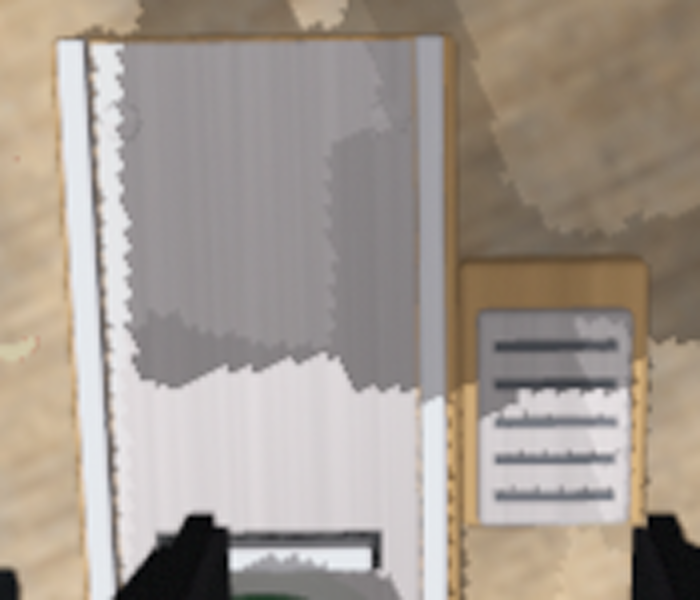

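The yaw of -0.44 fits both the rails and the key. The tool centre needs to be at (482,-79), a shift of (+8,-9.5). I'll descend to about 11 mm above the key first.

move_arm(
  commands=[
    [[0.27, -0.32, -0.3], 0, -0.11],
    [[0, 0, -0.7], 0, -0.11],
    [[0, 0, -0.7], 0, -0.11],
    [[0, 0, -0.7], 0, -0.11],
    [[0, 0, -0.7], 0, -0.11],
    [[0, 0, -0.5], 0, -0.11],
    [[0, 0, -0.23], 0, -0.11],
    [[0, 0, 0], 0, -0.11],
    [[0, 0, 0], 0, -0.11],
    [[0, 0, 0], 0, -0.11],
  ],
)

```text
t: 4.73
eef_pos: [482.4, -79.7, 230.7]
tcp_rot: [3.141, 0.001, 2.701]
ft_force: [-0.2, -0.5, 0.3]
opening: 0.447
grip_force: 0.0
```

Run:
```python
from h import *
p=read_camera("wrist"); q=read_camera("scene")
a=cv2.resize(p["image"][170:410,190:390],(400,480)); b=cv2.resize(q["image"][190:310,300:400],(400,480),interpolation=cv2.INTER_CUBIC)
cv2.imwrite("pics/c2.png",np.hstack([a,b])[:,:,::-1])
s=env.state(); print(s["t"],s["eef_pos"],s["tcp_rot"],s["opening"],s["ft_force"])
```

```text
4.8333 [482.27632387 -79.65559688 230.74767882] [3.14126546e+00 1.56509731e-03 2.70122645e+00] 0.4424812769851142 [ 0.23848152 -0.00780348  0.23551779]
```

View pics/c2.png

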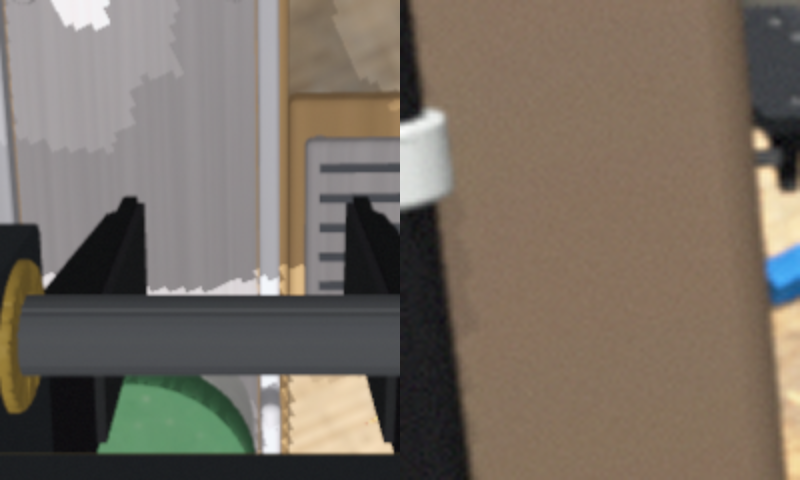

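The left finger sits mid-channel ahead of the tin and the right one is over the key. The scene camera's view is blocked by the arm. Now press.

move_arm(
  commands=[
    [[0, 0, -0.3], 0, -0.11],
    [[0, 0, -0.2], 0, -0.11],
    [[0, 0, -0.15], 0, -0.11],
    [[0, 0, -0.05], 0, -0.11],
    [[0, 0, 0], 0, -0.11],
    [[0, 0, 0], 0, -0.11],
    [[0, 0, 0], 0, -0.11],
    [[0, 0, 0], 0, -0.11],
  ],
)

```text
t: 5.5
eef_pos: [482.3, -79.7, 210.7]
tcp_rot: [3.141, 0.003, 2.701]
ft_force: [-5.4, 0.7, 39.1]
opening: 0.446
grip_force: 20.4
```

move_arm(
  commands=[
    [[0, 0, 0.015], 0, -0.11],
    [[0, 0, 0], 0, -0.11],
    [[0, 0, 0], 0, -0.11],
  ],
)

```text
t: 5.75
eef_pos: [482.4, -79.7, 210.8]
tcp_rot: [3.141, 0.003, 2.701]
ft_force: [-3.5, 2.0, 32.6]
opening: 0.443
grip_force: 17.4
```

Run:
```python
from h import *
p=read_camera("wrist"); q=read_camera("top")
a=cv2.resize(p["image"][170:450,190:430],(400,480)); b=cv2.resize(q["image"][190:310,300:400],(400,480),interpolation=cv2.INTER_CUBIC)
cv2.imwrite("pics/c3.png",np.hstack([a,b])[:,:,::-1])
s=env.state(); print(s["t"],s["eef_pos"],s["tcp_rot"],s["opening"],s["ft_force"],s["grip_force"])
```

```text
5.85 [482.37545114 -79.70252727 210.83424786] [3.14093848e+00 2.84905336e-03 2.70090650e+00] 0.4457419777536698 [-3.81822425  0.19007131 33.57262399] 17.42155009880662
```

View pics/c3.png

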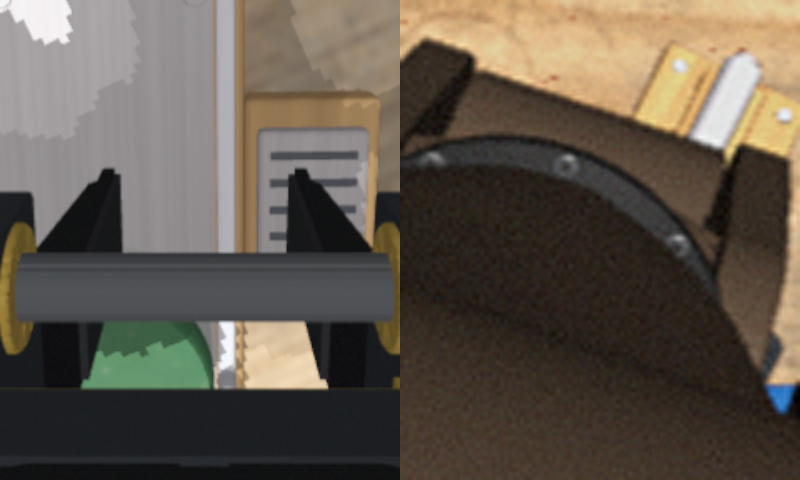

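move_arm(
  commands=[
    [[0, 0, 0.025], 0, -0.11],
    [[0, 0, 0], 0, -0.11],
    [[0, 0, 0], 0, -0.11],
  ],
)

```text
t: 6.1
eef_pos: [482.4, -79.7, 211.0]
tcp_rot: [3.141, 0.002, 2.701]
ft_force: [-1.8, 0.4, 22.8]
opening: 0.446
grip_force: 12.5
```

Run:
```python
from h import *
p=read_camera("wrist"); im=p["image"].astype(int)
g=(im[...,1]>im[...,0]+25)&(im[...,1]>im[...,2]+10); g[:,:190]=0; g[:,430:]=0
ys,xs=np.nonzero(g); print("green",len(xs),xs.min(),xs.max(),ys.min(),ys.max(), [(int(r),int(xs[ys==r].min()),int(xs[ys==r].max())) for r in np.unique(ys)[::6]])
c,s=np.cos(-.44),np.sin(-.44);R=np.array([[c,-s],[s,c]]);o=np.array([508.5,-121.7])
t=np.linspace(0,2*np.pi,360)
for x in(18,10,4,0,-3.5,-8):
    X=(R@np.c_[x+28.5*np.cos(t),28.5*np.sin(t)].T).T+o
    m=np.zeros((480,640),np.uint8); cv2.fillPoly(m,[proj(p,np.c_[X,np.full(360,40)]).round().astype(np.int32)],1)
    print(x,[(r,int(np.nonzero(m[r])[0].max()) if m[r].any() else None) for r in range(355,400,6)])
s=env.state(); print(s["t"],s["eef_pos"],s["ft_force"],s["grip_force"],np.abs(s["qvel"]).max())
```

```text
green 2633 239 317 358 396 [(358, 253, 296), (364, 251, 309), (370, 249, 312), (376, 247, 314), (382, 245, 316), (388, 244, 317), (394, 239, 317)]
18 [(355, None), (361, None), (367, None), (373, None), (379, None), (385, 268), (391, 283), (397, 292)]
10 [(355, None), (361, None), (367, 267), (373, 282), (379, 292), (385, 299), (391, 304), (397, 308)]
4 [(355, 272), (361, 284), (367, 293), (373, 300), (379, 305), (385, 309), (391, 312), (397, 315)]
0 [(355, 289), (361, 297), (367, 303), (373, 307), (379, 311), (385, 314), (391, 316), (397, 317)]
-3.5 [(355, 299), (361, 304), (367, 308), (373, 312), (379, 314), (385, 316), (391, 317), (397, 317)]
-8 [(355, 308), (361, 311), (367, 314), (373, 316), (379, 317), (385, 317), (391, 317), (397, 317)]
6.15 [482.40806096 -79.71264244 210.99497765] [-1.33796075  0.82578991 23.1181496 ] 12.52895213663578 0.002618576773187198
```

The lid edge matches a tin centre at x≈-4 mm, so the tin moved about 22 mm and rests against the finger. The key is bottomed, with the tip at 21 mm and 23 N.

```bash
python3 -c "
from h import *
print(env.job_done())"
```

```text
the job is handed in; nothing more can be done
None
```

I handed the job in at about 6.2 s, holding the key fully down (fingertip at 21 mm, about 23 N) with the tin stopped between the pusher and the other finger; the hand-in gave no verdict.

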